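Lay the raw castings on their full-size drawings

ROBOT

A 6-joint arm with a two-finger parallel gripper is mounted at the origin on the work surface. World frame = base frame: x ahead of the robot, y to its left, z up, the work surface at z = 0. Lengths are in m, angles in degrees, forces in N, time in s.
With the tool pointing down it reaches from about 0.375 to 0.9 m from the base axis. Payload 3.1 kg.
Tool frame: the origin (TCP) lies on the centre line of the jaws, within the pads' length; the fingertips stand finger_overhang ahead of it and the grasp point (between the pads) lies 5 mm behind it (finger_overhang is the distance from the TCP to the fingertips, in m); z points along the fingers, y is the line along which they close (so a half turn about z gives the same grasp; the last joint's range is limited). The gripper opens to 87 mm and grips with 3 to 60 N. Pads are 19 mm wide; open, the fingers measure 117 mm over their backs; the gripper's body (75 mm by 190 mm) begins 51 mm behind the grasp point.
Start: joints at [-75.487, 30.224, 82.088, -0, 67.689, -10.227], TCP at [0.262, -0.568, 0.237] pointing down, gripper open.
Joint ranges: [-176.69, 176.69], [-43.24, 126.21], [12.49, 139.97], [-82, 262], [0, 151.66], [-163.58, 163.58]. Speed limits (degrees/s): [159.86, 159.86, 180, 180, 180, 180].

INTERFACE

Orientations are given as a 3x3 rotation matrix whose columns are the frame's x, y, z axes.
In Python, from rig import read_state, capture, calibration, hand_in, finger_overhang gives the robot as it stands.
- The arm moves only by the tool send_rows, never from a script. Its argument "plan" is a list of rows, each a list of 5 numbers: the closure in counts, from 0 (fully open) to 255 (shut), then the shift along the tool's x, y, z in m, then the turn about the tool's z in rad. A call has 1 to 20 rows; each row shifts and turns the commanded pose from where the row before left it, along the tool's axes as they then stand; what a row does not reach is not made up. A row lasts 1/12 s, in which the tool goes at most 41.7 mm and 7.16 degrees, less where a joint would pass 70% of its speed; a pose out of reach is approached as far as the arm can. A call is refused whole if a number of a shift passes 0.0417 or a number of a turn 0.125, either way. A call with a gripper value outside its range is refused whole. The fingers move at their own pace and stop on an object; the grip force is fixed at half the most. Time passes only in rows, so rows that do not move let the fingers close. It gives the time, the measured TCP pose, the force, the opening and the grip force at its end, in the units of the state.
- read_state(): the state, without advancing time (a new reading comes with each control period).
- capture(name): name is "scene" or "top" or "wrist"; returns (picture, depth): 384x512x3 uint8, blue, green, red; 384x512 float32, m along the optical axis (not along the pixel's ray), 0 where there is no reading.
- calibration(name): a dict with "fx", "fy", "cx", "cy" (pixels), "dist_coeffs" ([k1, k2, p1, p2, k3] as OpenCV has them; the pictures are not rectified), "xyz" and "rotation" of the camera in the world. Camera axes: x right, y down, z forward; pixel columns grow to the right and rows downward; lengths in m; the calibration is good to about 2 mm. A picture is of the moment at which its call begins: read the wrist's pose just before it. calibration takes no time and is no camera call; for the wrist camera it gives the pose at the moment of the call.
- hand_in(): hands the job in; it is judged then, once.
The state is a dict: "time_s": time; "joint_positions": joint angles; "qvel": joint speeds; "tau": joint torques, N m; "position": TCP position; "tcp_rot": TCP orientation; "force": force on the tool from outside, world axes, zero at the start; "moment": the same for the moment, N m; "opening": opening from 0.0 (shut) to 1.0 (fully open); "grasp_force": force on a finger pad.
Only numpy, scipy, OpenCV 4.12 (cv2) and the standard library are available. Lean on these libraries where they do the work, as an engineer would, in place of code of your own. Each camera call takes 0.05 s, during which the arm holds its last target. There are 200 camera calls.

TASK

The four raw brass castings are back from the caster: lay each one flat on its own full-size drawing card, centred and turned so that it covers its drawn outline, ready to be checked before filing (turned round so that it looks just the same is equally right). Do not push or tip over the brown glass jar that stands among the work.

Things in the scene. Friction and masses are not known exactly. Their poses are not given: they have to be found in the camera images.
- cross (a point): loose brass casting, about 0.2 kg: a cross with four equal arms, 80 mm from tip to tip both ways. The arms are 13 mm wide, 10 mm thick, lying flat. A round sprue stub (16 mm diameter, 19 mm at its foot) stands on the crossing, its top 34 mm above the underside: grip it there, above 14 mm. This point: on the stub's axis, half-way up, 17 mm above the underside; x and y axes along the arms, z up.
- long_cross (a point): loose brass casting, about 0.2 kg: a cross with two long and two short arms, 104 mm from tip to tip along its x axis and 56 mm along y. The arms are 13 mm wide, 10 mm thick, lying flat. A round sprue stub (16 mm diameter, 19 mm at its foot) stands on the crossing, its top 34 mm above the underside: grip it there, above 14 mm. This point: on the stub's axis, half-way up, 17 mm above the underside; z up.
- ring (a point): loose brass casting, about 0.13 kg: a plain flat ring, outside diameter 58 mm, hole 36 mm, 10 mm thick, lying flat. This point: centre of the ring, half-way up (5 mm above its underside); z up.
- scroll (a point): loose brass casting, about 0.12 kg: an S-shaped pull handle lying flat, a bar 11 mm wide, 10 mm thick, 104 mm long along its x, 48 mm across. The middle of the bar, where to grip it, is straight and runs through this point from x, y = -12, +14 to +12, -14 mm in its own axes. Half a turn brings it onto itself. This point: middle of the S, half-way up (5 mm); z up.
- drawing_cross: white drawing card 126 x 96 x 2 mm, fixed flat on the bench, with a full-size drawing (black outline, grey shading) of the equal-armed cross (80 x 80 mm). Origin: centre of outline and card, at the card's underside (bench top; the card's face is 2 mm higher); x and y along the drawn arms, x along the card's long side.
- drawing_long_cross: white drawing card 126 x 96 x 2 mm, fixed flat on the bench, with a full-size drawing (black outline, grey shading) of the long cross (104 x 56 mm). Origin: centre of outline and card, at the card's underside (bench top; the card's face is 2 mm higher); x along the drawn long arms and the card's long side.
- drawing_ring: white drawing card 126 x 96 x 2 mm, fixed flat on the bench, with a full-size drawing (black outline, grey shading) of the ring (58 mm). Origin: centre of outline and card, at the card's underside (bench top; the card's face is 2 mm higher); x along the card's long side.
- drawing_scroll: white drawing card 126 x 96 x 2 mm, fixed flat on the bench, with a full-size drawing (black outline, grey shading) of the S-shaped handle (104 x 48 mm). Origin: centre of outline and card, at the card's underside (bench top; the card's face is 2 mm higher); x along the length of the drawn S and the card's long side; the drawn S has the same axes as the casting.
- jar (a point): loose closed jar of brown glass with a black screw cap, 46 mm in diameter, 70 mm high, standing upright among the work: not to be disturbed. This point: its centre, half-way up (35 mm).
Not all that is in view belongs to the job. What is shaped like the part that bears long_cross but blue is not meant. Leave any turquoise look-alike of the drawing_cross alone.

How it is judged:
By the outcome, as a careful person would: the job done as asked, in the order asked, and still so for the second after the job is handed in, with the robot touching nothing.
It also fails if it takes over 128 s, if anything falls off the work surface, if the arm or the gripper's body presses on something with over 40 N, if the wrist force passes 120 N, or if a joint passes its speed limit or range.

## Working session

There is one attempt and no reset: what is moved stays moved. The work goes in short steps, Python scripts to look and compute and a tool call to move; the robot and the scene stay as the last step left them, time stands still between calls to the robot, and variables do not carry over. Pictures are saved under pics/ and viewed, at most 17 in all, crops included, and the job is handed in when it is done.

Besides the shell and the picture viewer there is one more tool, called after "Call:" in YAML: its name, and indented under it one key for each argument. send_rows: Moves the arm, as the interface text tells. Its arguments: {"type":"object","properties":{"plan":{"type":"array","items":{"type":"array","items":{"type":"number"}}}},"required":["plan"]}

```bash
ls; mkdir -p pics; python3 - <<'E'
from rig import *
import cv2,numpy as np
s=read_state();print(s['position'],s['tcp_rot'],s['opening'],finger_overhang)
for n in("top","scene"):
    im,d=capture(n);cv2.imwrite(f"pics/{n}0.png",im);np.save(f"{n}_d.npy",d)
    c=calibration(n);print(n,c)
E
```

```text
pics
[ 0.26141619 -0.56693131  0.23557104] [[ 9.08208150e-01  4.18518409e-01 -5.45145105e-04]
 [ 4.18518583e-01 -9.08205778e-01  2.11174967e-03]
 [ 3.88702178e-04 -2.14606162e-03 -9.99997622e-01]] 0.998500848009434 0.014
top {'fx': 415.63068712858365, 'fy': 415.63068712858365, 'cx': 255.40149027449323, 'cy': 188.36448907009802, 'dist_coeffs': array([-0.0539193,  0.       ,  0.       ,  0.       ,  0.       ]), 'xyz': array([0.32048688, 0.00425406, 1.10921067]), 'rotation': array([[-1.89326433e-04, -9.94414034e-01,  1.05549484e-01],
       [-9.99984013e-01, -4.08230208e-04, -5.63975524e-03],
       [ 5.65134025e-03, -1.05548864e-01, -9.94398059e-01]])}
scene {'fx': 403.70919890314815, 'fy': 403.70919890314815, 'cx': 260.66353803633194, 'cy': 199.98411034332545, 'dist_coeffs': array([0.03207301, 0.        , 0.        , 0.        , 0.        ]), 'xyz': array([ 0.90059908, -0.6885591 ,  0.69756105]), 'rotation': array([[ 0.8585903 ,  0.30530684, -0.41183788],
       [ 0.51250127, -0.53129489,  0.67458743],
       [-0.0128512 , -0.79026165, -0.61263478]])}
```

View pics/top0.png

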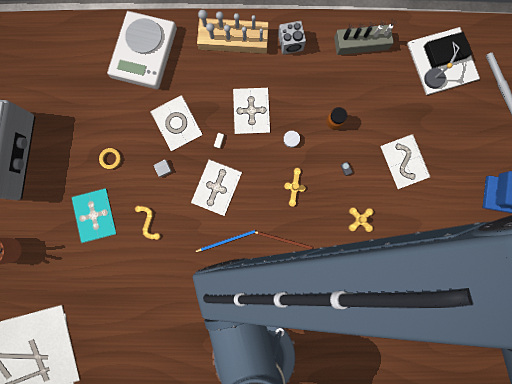

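View pics/scene0.png

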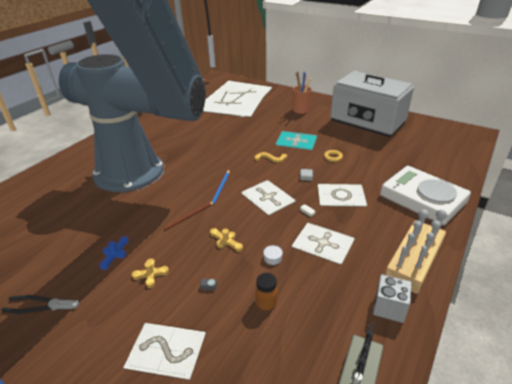

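Top view, things that could be confused: brass cross (361,220) and brass long cross (294,187); the blue look-alike is under the arm (scene 113,252). Brass ring (110,158) and scroll (147,223). Drawing cards: cross (251,111), long cross (216,187), ring (176,123), scroll (405,162); turquoise look-alike card (94,215) is left alone. Jar (338,117).

```bash
cat > h.py <<'E'
from rig import *
import cv2,numpy as np
def px2w(c,uv,z):
    K=np.array([[c['fx'],0,c['cx']],[0,c['fy'],c['cy']],[0,0,1]])
    p=cv2.undistortPoints(np.float64(uv).reshape(-1,1,2),K,c['dist_coeffs']).reshape(-1,2)
    r=np.c_[p,np.ones(len(p))]@np.array(c['rotation']).T
    o=np.array(c['xyz']);return (o+r*((z-o[2])/r[:,2])[:,None])[:,:2]
def brass(im):
    h=cv2.cvtColor(im,cv2.COLOR_BGR2HSV);return cv2.inRange(h,(15,130,110),(32,255,255))
def white(im):
    h=cv2.cvtColor(im,cv2.COLOR_BGR2HSV);return cv2.inRange(h,(0,0,185),(180,50,255))
def blobs(m,amin):
    m=cv2.morphologyEx(m,cv2.MORPH_CLOSE,np.ones((3,3),np.uint8))
    return [k for k in cv2.findContours(m,cv2.RETR_EXTERNAL,cv2.CHAIN_APPROX_NONE)[0] if cv2.contourArea(k)>amin]
def rects(im,c,fn,amin,z):
    for k in blobs(fn(im),amin):
        w=px2w(c,k,z); r=cv2.minAreaRect(np.float32(w*1000))
        (sx,sy),a=r[1],r[2]
        if sx<sy:a+=90;sx,sy=sy,sx
        print(fn.__name__,'px',k.reshape(-1,2).mean(0).round(),'xy mm',np.round(r[0],1),'size',np.round((sx,sy),1),'long-axis deg',round((a+90)%180-90,1))
E
python3 - <<'E'
from h import *
im=cv2.imread('pics/top0.png');c=calibration('top')
rects(im,c,white,300,.002);rects(im,c,brass,60,.008)
print(px2w(c,[[338,112]],.07),px2w(c,[[292,138],[347,168],[219,140],[163,168]],.015))
s=cv2.imread('pics/top0.png')[70:250,60:440];cv2.imwrite('pics/c1.png',cv2.resize(s,None,fx=2.1,fy=2.1,interpolation=cv2.INTER_CUBIC))
print(calibration('wrist'))
E
```

```text
white px [ 33. 356.] xy mm [ 25.7 568.2] size [210.3 201.5] long-axis deg -88.0
white px [216. 187.] xy mm [441.4 103.5] size [125.6  96.1] long-axis deg -21.7
white px [405. 161.] xy mm [ 513.2 -409.2] size [126.4  97.3] long-axis deg 20.0
white px [176. 123.] xy mm [618.7 215. ] size [126.9  95.5] long-axis deg 28.3
white px [251. 110.] xy mm [653.7  10.2] size [125.9  96.1] long-axis deg 2.3
white px [439.  62.] xy mm [ 803.4 -531.6] size [163.3 161. ] long-axis deg -72.9
white px [130.  32.] xy mm [865.7 375.6] size [259.9 223.7] long-axis deg 75.7
brass px [361. 219.] xy mm [ 355.6 -280.8] size [64.4 61.7] long-axis deg 86.6
brass px [147. 222.] xy mm [347.  285.3] size [101.9  39.8] long-axis deg 20.5
brass px [294. 187.] xy mm [ 442.2 -105.7] size [98.4 53.4] long-axis deg -33.1
brass px [109. 158.] xy mm [519.7 393.2] size [55.4 54.6] long-axis deg 2.1
[[ 0.62884282 -0.21460778]] [[ 0.57274264 -0.10030617]
 [ 0.4914532  -0.2467274 ]
 [ 0.56705016  0.09566672]
 [ 0.49111557  0.24433498]]
{'fx': 283.6624243563944, 'fy': 283.6624243563944, 'cx': 258.96367747313985, 'cy': 192.34974772726827, 'dist_coeffs': array([-0.04970368,  0.        ,  0.        ,  0.        ,  0.        ]), 'xyz': array([ 0.33047181, -0.53545723,  0.38388937]), 'rotation': array([[ 0.41848263, -0.87158963, -0.25535034],
       [-0.90822106, -0.40240743, -0.1149033 ],
       [-0.00260635,  0.27999959, -0.95999658]])}
```

View pics/c1.png

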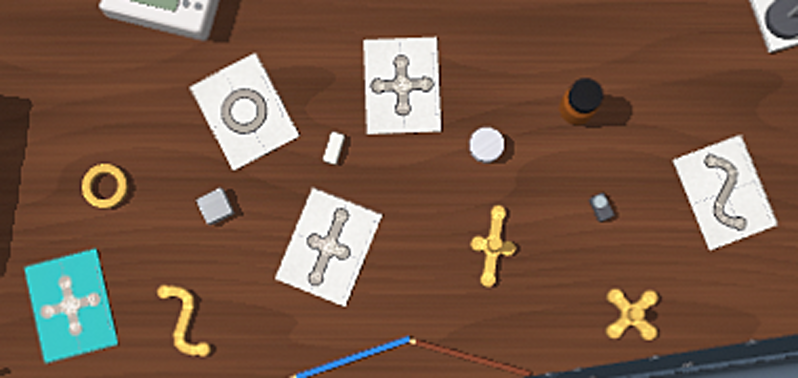

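The crop confirms the choice: four brass castings, four white cards, same S handedness, jar at crop (582,100). I'm moving to a close look at the cross first.

Call:
send_rows:
  plan:
    - [0, 0, 0, 0, 0.108]
    - [0, 0, 0, 0, 0.108]
    - [0, 0, 0, 0, 0.108]
    - [0, 0, 0, 0, 0.107]
    - [0, 0.007, -0.036, 0.007, 0]
    - [0, 0.007, -0.036, 0.007, 0]
    - [0, 0.007, -0.036, 0.007, 0]
    - [0, 0.007, -0.036, 0.007, 0]
    - [0, 0.007, -0.036, 0.007, 0]
    - [0, 0.007, -0.036, 0.007, 0]
    - [0, 0.007, -0.036, 0.007, 0]
    - [0, 0.007, -0.036, 0.007, 0]
    - [0, 0, 0, 0, 0]
    - [0, 0, 0, 0, 0]

```text
time_s: 1.27
position: [0.317, -0.2769, 0.1801]
tcp_rot: [[1.0, 0.004, -0.002], [0.004, -1.0, 0.002], [-0.002, -0.002, -1.0]]
force: [0.2, -0.1, 0.4]
opening: 0.997
grasp_force: 0.0
```

```bash
python3 - <<'E'
from h import *
s=read_state();print(s['time_s'],s['position'],s['tcp_rot'][:,0]);c=calibration('wrist')
im,d=capture('wrist');cv2.imwrite('pics/w1.png',im)
rects(im,c,brass,200,.008)
E
```

```text
1.2667 [ 0.3169827  -0.27692325  0.18008834] [ 0.99999088  0.00396563 -0.00158774]
brass px [372. 311.] xy mm [ 131.1 -438.7] size [388.2  25.9] long-axis deg -89.7
brass px [414. 268.] xy mm [ 197.1 -477.3] size [73.8 27.7] long-axis deg 15.5
brass px [104. 268.] xy mm [194.8 -76.6] size [74.7 28.9] long-axis deg -13.6
brass px [264. 145.] xy mm [ 353.1 -282.7] size [65.3 64.3] long-axis deg 87.4
brass px [101.  63.] xy mm [ 440.9 -107.3] size [100.   58.7] long-axis deg 14.2
```

View pics/w1.png

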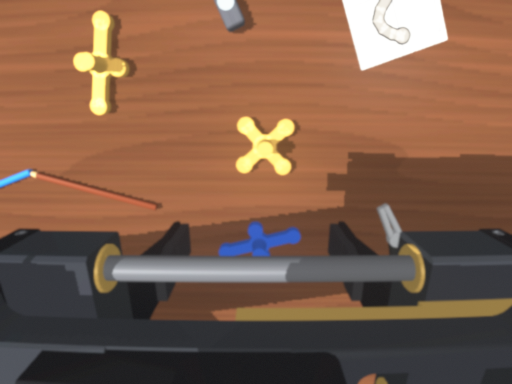

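The picture shows the brass cross at (264,145), the long cross at (101,63), and the blue look-alike at (262,240) near the fingers. I'll do a short tour over the cards next, using the same camera.

Call:
send_rows:
  plan:
    - [0, 0.0366, 0, 0, 0]
    - [0, 0.0366, 0, 0, 0]
    - [0, 0.0366, 0, 0, 0]
    - [0, 0.0366, 0, 0, 0]
    - [0, 0.0366, 0, 0, 0]
    - [0, 0, 0, 0, 0]
    - [0, 0, 0, 0, 0]
    - [0, 0, 0, 0, 0]

```text
time_s: 1.98
position: [0.4998, -0.2802, 0.1801]
tcp_rot: [[1.0, 0.0, -0.001], [0.0, -1.0, 0.0], [-0.001, -0.0, -1.0]]
force: [-1.1, -0.0, -0.6]
opening: 0.997
grasp_force: 0.0
```

```bash
cat > snap.py <<'E'
import sys,pickle
from h import *
n=sys.argv[1];s=read_state();c=calibration('wrist');im,d=capture('wrist')
cv2.imwrite(f'pics/{n}.png',im);pickle.dump((s,c,im),open(n+'.pkl','wb'))
print(s['time_s'],s['position'].round(4),s['tcp_rot'][:,0].round(4))
rects(im,c,brass,300,.008);rects(im,c,white,1500,.002)
E
python3 snap.py w2
```

```text
1.9833 [ 0.4998 -0.2802  0.1801] [ 1.0e+00  1.0e-04 -1.1e-03]
brass px [365. 309.] xy mm [ 331.1 -441.6] size [388.4  59. ] long-axis deg -89.9
brass px [119. 219.] xy mm [ 447.9 -111.4] size [87.  55.5] long-axis deg -33.0
white px [363. 139.] xy mm [ 539.3 -399.6] size [97.2 68.1] long-axis deg -69.8
white px [19. 53.] xy mm [641.2 -11.8] size [105.8  59.1] long-axis deg -0.0
```

Call:
send_rows:
  plan:
    - [0, 0.004, -0.0397, 0, 0]
    - [0, 0.004, -0.0397, 0, 0]
    - [0, 0.004, -0.0397, 0, 0]
    - [0, 0.004, -0.0397, 0, 0]
    - [0, 0.004, -0.0397, 0, 0]
    - [0, 0.004, -0.0397, 0, 0]
    - [0, 0.004, -0.0397, 0, 0]
    - [0, 0.004, -0.0397, 0, 0]
    - [0, 0.004, -0.0397, 0, 0]
    - [0, 0.004, -0.0397, 0, 0]
    - [0, 0, 0, 0, 0]
    - [0, 0, 0, 0, 0]
    - [0, 0, 0, 0, 0]

```text
time_s: 3.12
position: [0.5393, 0.1166, 0.1806]
tcp_rot: [[1.0, 0.0, -0.001], [0.0, -1.0, -0.001], [-0.001, 0.001, -1.0]]
force: [0.6, -0.8, 0.6]
opening: 0.996
grasp_force: 0.0
```

```bash
python3 snap.py w3
```

```text
3.1167 [0.5393 0.1166 0.1806] [ 1.e+00  4.e-04 -7.e-04]
brass px [ 33. 195.] xy mm [517.6 392.6] size [60.8 58.9] long-axis deg -50.7
white px [273. 233.] xy mm [458.6  95.6] size [96.2 85.6] long-axis deg 68.3
white px [171. 105.] xy mm [616.9 214.5] size [126.1  96.4] long-axis deg 28.4
white px [357.  72.] xy mm [651.9   9.6] size [126.3  96.5] long-axis deg 2.3
```

Call:
send_rows:
  plan:
    - [0, -0.029, -0.026, 0, 0]
    - [0, -0.029, -0.026, 0, 0]
    - [0, -0.029, -0.026, 0, 0]
    - [0, -0.029, -0.026, 0, 0]
    - [0, -0.029, -0.026, 0, 0]
    - [0, 0, 0, 0, 0]
    - [0, 0, 0, 0, 0]
    - [0, 0, 0, 0, 0]

```text
time_s: 3.83
position: [0.3961, 0.2464, 0.1809]
tcp_rot: [[1.0, -0.001, 0.002], [-0.001, -1.0, -0.0], [0.002, 0.0, -1.0]]
force: [-0.3, 0.6, 0.9]
opening: 0.999
grasp_force: 0.0
```

```bash
python3 snap.py w4; python3 -c "
import cv2,numpy as np
a=[cv2.imread(f'pics/w{i}.png')[:240] for i in (2,3,4)]
v=np.vstack(a);cv2.imwrite('pics/w234.png',cv2.resize(v,None,fx=.83,fy=.83,interpolation=cv2.INTER_AREA))"
```

```text
3.8333 [0.3961 0.2464 0.1809] [ 1.0e+00 -9.0e-04  1.5e-03]
brass px [372. 311.] xy mm [209.4  84.6] size [389.4  23.6] long-axis deg -89.8
brass px [227. 218.] xy mm [344.8 284.4] size [105.1  42.6] long-axis deg 19.7
brass px [123.  67.] xy mm [517.3 391.9] size [60.4 58.4] long-axis deg 88.4
white px [381. 130.] xy mm [440.1 102.9] size [126.8  97.7] long-axis deg -21.6
white px [302.  13.] xy mm [560.9 197.4] size [105.   43.3] long-axis deg -89.4
```

View pics/w234.png

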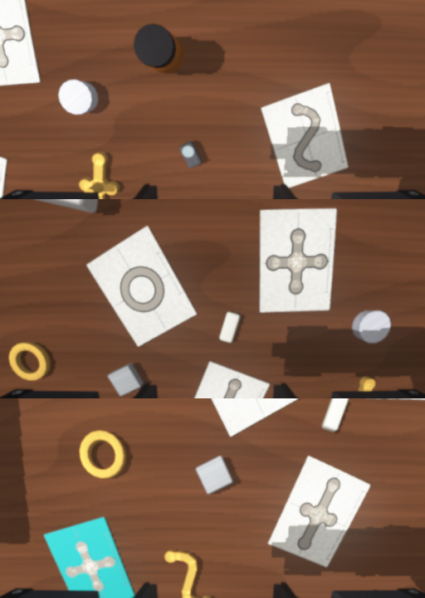

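Strip top to bottom:
- **w2:** jar cap (155,45 in the strip) and the scroll card, partly in shadow.
- **w3:** ring card and cross card, both clean.
- **w4:** ring casting, long cross card, turquoise decoy and the scroll casting at the bottom edge.

Next is a clearer view of the scroll.

Call:
send_rows:
  plan:
    - [0, -0.036, -0.02, 0, 0]
    - [0, -0.036, -0.019, 0, 0]
    - [0, 0, 0, 0, 0]
    - [0, 0, 0, 0, 0]
    - [0, 0, 0, 0, 0]

```text
time_s: 4.3
position: [0.3249, 0.2861, 0.1808]
tcp_rot: [[1.0, -0.001, 0.002], [-0.001, -1.0, 0.001], [0.002, -0.001, -1.0]]
force: [0.6, -0.6, 0.8]
opening: 0.998
grasp_force: 0.0
```

```bash
python3 snap.py w5; cat > fit.py <<'E'
from h import *
from scipy.optimize import minimize
R=0.5;N=280  # mm/px, grid
def rect(mask,c,xy,ang,z):
    # mask resampled to a part frame at xy(mm), ang(deg); image col=+x,row=+y
    g=(np.arange(N)-N/2+.5)*R; X,Y=np.meshgrid(g,g);a=np.radians(ang)
    W=np.stack([xy[0]+X*np.cos(a)-Y*np.sin(a),xy[1]+X*np.sin(a)+Y*np.cos(a),np.full_like(X,z*1000)],-1).reshape(-1,3)/1000
    Rw=np.array(c['rotation']).T;K=np.array([[c['fx'],0,c['cx']],[0,c['fy'],c['cy']],[0,0,1]])
    p=cv2.projectPoints(W,Rw,-Rw@c['xyz'],K,c['dist_coeffs'])[0].reshape(N,N,2).astype(np.float32)
    return cv2.remap(mask.astype(np.float32)/255,p[...,0],p[...,1],cv2.INTER_LINEAR)
def fit(T,mask,c,xy,ang,z):
    T=cv2.GaussianBlur(T,(0,0),3)
    f=lambda v:np.mean((cv2.GaussianBlur(rect(mask,c,v[:2],v[2],z),(0,0),3)-T)**2)
    best=min((minimize(f,[*xy,ang+k],method='Nelder-Mead',options=dict(initial_simplex=np.array([[*xy,ang+k],[xy[0]+4,xy[1],ang+k],[xy[0],xy[1]+4,ang+k],[*xy,ang+k+6]]))) for k in(-8,0,8)),key=lambda r:r.fun)
    return best.x.round(2),round(best.fun,5)
def cross_T(L,W):
    T=np.zeros((N,N),np.float32);g=(np.arange(N)-N/2+.5)*R;X,Y=np.meshgrid(g,g)
    T[(abs(X)<L/2)&(abs(Y)<6.5)]=1;T[(abs(Y)<W/2)&(abs(X)<6.5)]=1;return T
def dark(im): # drawing marks on a white card: non-white
    return 255-white(im)
E
python3 - <<'E'
from fit import *
import pickle
t=cv2.imread('pics/top0.png');ct=calibration('top')
def inner(T,w=118,h=88):
    M=np.zeros_like(T);M[int(N/2-h):int(N/2+h),int(N/2-w):int(N/2+w)]=1;return T*M
g=cv2.cvtColor(t,cv2.COLOR_BGR2GRAY)
hs=cv2.inRange(g,0,178)
T=inner(rect(hs,ct,(513.2,-409.2),20.0,.002),114,84)
n,l,st,cen=cv2.connectedComponentsWithStats((T>.5).astype(np.uint8));i=1+st[1:,4].argmax();T=(l==i).astype(np.float32)
print('S template',st[i]*R,cen[i]*R-70)
np.save('S.npy',T);cv2.imwrite('pics/S.png',T[::-1]*255)
s,c,im=pickle.load(open('w5.pkl','rb'))
print('S top',fit(T,brass(t),ct,(347,285),20,.008))
print('S w5',fit(T,brass(im),c,(345,285),20,.008))
E
```

```text
4.3 [0.3249 0.2861 0.1808] [ 1.0e+00 -7.0e-04  2.1e-03]
brass px [372. 311.] xy mm [138.7 124.8] size [388.4  22.4] long-axis deg -89.9
brass px [260. 159.] xy mm [345.  284.1] size [103.3  42. ] long-axis deg 19.6
brass px [155.  10.] xy mm [498.6 392.2] size [56.7 23.5] long-axis deg 88.5
white px [425.  72.] xy mm [439.8 102.9] size [127.3  97.7] long-axis deg -21.6
S template [  15.5   43.5  109.5   52.  3257.5] [-1.11857252 -0.39915579]
S top (array([347.62, 285.62,  31.79]), np.float64(0.01028))
S w5 (array([345.5 , 284.49,  31.84]), np.float64(0.01311))[ WARN:0@0.242] global loadsave.cpp:1063 imwrite_ Unsupported depth image for selected encoder is fallbacked to CV_8U.
```

View pics/S.png

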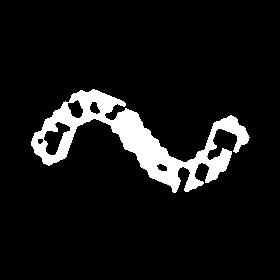

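View pics/w5.png

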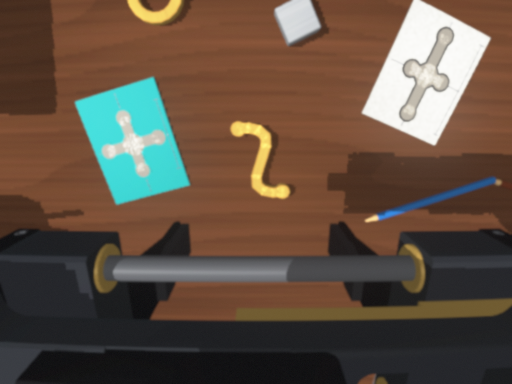

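The S template from the drawing gives the scroll at (345.5, 284.5) mm and 31.8°, and the top and wrist views agree. The image shows the scroll at (260,160), clear of the fingers. The middle bar lies at -17.6°, so I turn +0.307 rad.

Call:
send_rows:
  plan:
    - [130, 0.0206, 0.0016, 0, 0]
    - [130, 0, 0, 0.03, 0.1023]
    - [130, 0, 0, 0.03, 0.1023]
    - [130, 0, 0, 0.03, 0.1024]
    - [130, 0, 0, 0.03, 0]
    - [130, 0, 0, 0, 0]
    - [130, 0, 0, 0, 0]

```text
time_s: 4.93
position: [0.3442, 0.2838, 0.0593]
tcp_rot: [[0.953, -0.303, -0.003], [-0.303, -0.953, -0.002], [-0.003, 0.002, -1.0]]
force: [-0.5, -0.2, 1.0]
opening: 0.558
grasp_force: 0.0
```

Call:
send_rows:
  plan:
    - [130, 0, 0, 0.022, 0]
    - [130, 0, 0, 0.014, 0]
    - [130, 0, 0, 0.007, 0]
    - [130, 0, 0, 0, 0]
    - [130, 0, 0, 0, 0]
    - [255, 0, 0, 0, 0]
    - [255, 0, 0, 0, 0]
    - [255, 0, 0, 0, 0]
    - [255, 0, 0, 0, 0]
    - [255, 0, 0, 0, 0]
    - [255, 0, 0, 0, 0]

```text
time_s: 5.85
position: [0.3435, 0.2849, 0.0177]
tcp_rot: [[0.954, -0.301, 0.0], [-0.301, -0.954, 0.0], [0.0, -0.0, -1.0]]
force: [-0.6, -0.6, 3.1]
opening: 0.121
grasp_force: 21.2
```

Call:
send_rows:
  plan:
    - [255, 0, 0, -0.02, 0]
    - [255, 0, 0, -0.03, 0.069]
    - [255, 0, 0, -0.035, 0.069]
    - [255, 0, 0, -0.02, 0.069]
    - [255, 0, 0, 0, 0]
    - [255, 0.027, 0.029, 0, 0]
    - [255, 0.027, 0.029, 0, 0]
    - [255, 0.027, 0.029, 0, 0]
    - [255, 0.027, 0.029, 0, 0]
    - [255, 0.027, 0.029, 0, 0]
    - [255, 0.027, 0.029, 0, 0]
    - [255, 0.027, 0.029, 0, 0]
    - [255, 0.027, 0.029, 0, 0]
    - [255, 0.027, 0.029, 0, 0]

```text
time_s: 7.02
position: [0.4263, -0.0636, 0.1215]
tcp_rot: [[0.871, -0.491, -0.002], [-0.491, -0.871, 0.001], [-0.003, 0.0, -1.0]]
force: [0.9, 0.3, -1.8]
opening: 0.12
grasp_force: 30.0
```

Call:
send_rows:
  plan:
    - [255, 0.027, 0.029, 0, 0]
    - [255, 0.027, 0.029, 0, 0]
    - [255, 0.027, 0.029, 0, 0]
    - [255, 0.027, 0.029, 0, 0]
    - [255, 0.027, 0.029, 0, 0]
    - [255, 0.027, 0.029, 0, 0]
    - [255, 0.027, 0.029, 0, 0]
    - [255, 0.027, 0.029, 0, 0]
    - [255, 0.027, 0.029, 0, 0]
    - [255, 0, 0, 0, 0]
    - [255, 0, 0, 0, 0]
    - [255, 0, 0, 0, 0]

```text
time_s: 8.02
position: [0.5093, -0.4072, 0.1204]
tcp_rot: [[0.871, -0.491, -0.003], [-0.491, -0.871, 0.004], [-0.005, -0.002, -1.0]]
force: [-0.7, -0.1, -1.3]
opening: 0.12
grasp_force: 30.0
```

Call:
send_rows:
  plan:
    - [255, 0.0012, 0.0012, 0.035, 0]
    - [255, 0, 0, 0.035, 0]
    - [255, 0, 0, 0.018, 0]
    - [255, 0, 0, 0.005, 0]
    - [255, 0, 0, 0, 0]
    - [255, 0, 0, 0, 0]

```text
time_s: 8.52
position: [0.5114, -0.4094, 0.03]
tcp_rot: [[0.872, -0.49, 0.0], [-0.49, -0.872, 0.0], [0.0, -0.0, -1.0]]
force: [0.1, -0.5, -0.6]
opening: 0.118
grasp_force: 30.0
```

Call:
send_rows:
  plan:
    - [255, -0.0017, 0.0003, 0.005, 0]
    - [255, 0, 0, 0.0045, 0]
    - [255, 0, 0, 0, 0]
    - [255, 0, 0, 0, 0]

```text
time_s: 8.85
position: [0.5095, -0.4096, 0.0205]
tcp_rot: [[0.871, -0.491, 0.0], [-0.491, -0.871, -0.0], [0.001, 0.0, -1.0]]
force: [-0.4, 0.7, -1.2]
opening: 0.117
grasp_force: 30.0
```

Call:
send_rows:
  plan:
    - [255, 0, 0, 0.0005, 0]
    - [130, 0, 0, 0, 0]
    - [130, 0, 0, 0, 0]
    - [130, 0, 0, 0, 0]
    - [130, 0, 0, 0, 0]
    - [130, 0, 0, -0.02, 0]
    - [130, 0, 0, -0.035, 0]
    - [100, -0.02, 0, -0.035, 0]
    - [50, -0.02, 0, -0.035, 0]
    - [0, -0.02, 0, -0.03, 0]
    - [0, 0, 0, 0, 0]
    - [0, 0, 0, 0, 0]
    - [0, 0, 0, 0, 0]

```text
time_s: 9.93
position: [0.4573, -0.3802, 0.1746]
tcp_rot: [[0.871, -0.491, 0.0], [-0.491, -0.871, -0.0], [0.001, 0.0, -1.0]]
force: [0.4, 0.1, -0.2]
opening: 0.859
grasp_force: 0.0
```

```bash
cat > chk.py <<'E'
import sys,pickle
from fit import *
n,part=sys.argv[1:3];g=[float(v) for v in sys.argv[3:6]];z=float(sys.argv[6]) if len(sys.argv)>6 else .010
s,c,im=pickle.load(open(n+'.pkl','rb'))
T=dict(S=lambda:np.load('S.npy'),cross=lambda:cross_T(80,80),long=lambda:cross_T(104,56))[part]()
print(part,fit(T,brass(im),c,g[:2],g[2],z))
E
python3 snap.py w6; python3 chk.py w6 S 511 -409 20
```

```text
9.9333 [ 0.4573 -0.3802  0.1746] [ 8.711e-01 -4.911e-01  6.000e-04]
brass px [242. 302.] xy mm [ 324.2 -283.9] size [105.   56.3] long-axis deg 60.9
brass px [266. 131.] xy mm [ 503.8 -412.3] size [83.7 35.7] long-axis deg 7.9
white px [256. 120.] xy mm [ 511.5 -409.9] size [127.1  97.1] long-axis deg 20.3
S (array([ 511.71, -410.77,   19.39]), np.float64(0.02186))
```

View pics/w6.png

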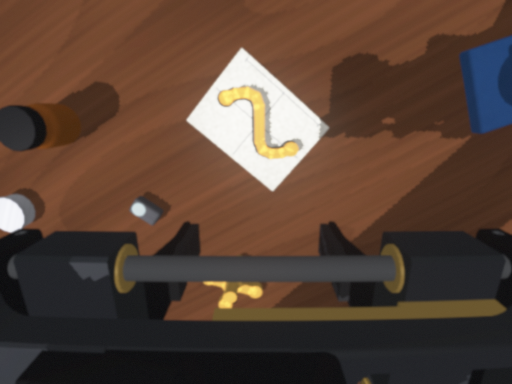

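```bash
sed -i 's/(15,130,110),(32,255,255)/(13,85,90),(35,255,255)/' h.py; python3 chk.py w6 S 511 -409 20; python3 chk.py w2 long 441 -106 -33; python3 chk.py w1 cross 353 -283 42 2>/dev/null; python3 - <<'E'
import pickle;from h import *
E
python3 - <<'E'
from fit import *
im=cv2.imread('pics/top0.png');c=calibration('top')
print('top',fit(cross_T(80,80),brass(im),c,(355,-281),42,.01),fit(cross_T(104,56),brass(im),c,(442,-106),-10,.01),fit(cross_T(104,56),brass(im),c,(442,-106),10,.01))
E
```

```text
S (array([ 511.53, -411.09,   19.72]), np.float64(0.01601))
long (array([ 445.24, -111.42,   -7.28]), np.float64(0.05982))
top (array([ 355.24, -280.8 ,   41.96]), np.float64(0.02059)) (array([ 441.73, -105.38,   -9.65]), np.float64(0.01206)) (array([ 441.89, -105.39,   -9.65]), np.float64(0.01205))
```

Scroll placed: within about 1 mm and 0.6° of its card. The picture shows it at (262,120), on the drawing. Next is the cross.

Call:
send_rows:
  plan:
    - [0, 0, 0, 0, -0.1026]
    - [0, 0, 0, 0, -0.1026]
    - [0, 0, 0, 0, -0.1026]
    - [0, 0, 0, 0, -0.1026]
    - [0, 0, 0, 0, -0.1026]
    - [0, -0.0284, -0.0198, 0, 0]
    - [0, -0.0284, -0.0198, 0, 0]
    - [0, -0.0284, -0.0198, 0, 0]
    - [0, -0.0284, -0.0198, 0, 0]
    - [0, -0.0284, -0.0198, 0, 0]
    - [0, 0, 0, 0, 0]
    - [0, 0, 0, 0, 0]
    - [0, 0, 0, 0, 0]

```text
time_s: 11.07
position: [0.3159, -0.2821, 0.174]
tcp_rot: [[1.0, -0.0, 0.0], [-0.0, -1.0, -0.0], [0.0, 0.0, -1.0]]
force: [0.3, -0.8, 0.5]
opening: 0.998
grasp_force: 0.0
```

```bash
python3 snap.py w7; python3 chk.py w7 cross 353 -283 42 .009;python3 chk.py w7 long 441 -106 -9 .009; python3 chk.py w1 long 0 0 0 2>/dev/null; python3 - <<'E'
# stub top centre estimate in w7 crop
import cv2
im=cv2.imread('pics/w7.png')[90:200,200:330];cv2.imwrite('pics/w7c.png',cv2.resize(im,None,fx=4,fy=4,interpolation=cv2.INTER_CUBIC))
E
```

```text
11.0667 [ 0.3159 -0.2821  0.174 ] [ 1.e+00 -5.e-04  3.e-04]
brass px [372. 311.] xy mm [ 134.8 -441.2] size [382.4  29.3] long-axis deg 90.0
brass px [414. 268.] xy mm [ 198.8 -478.6] size [75.8 31.7] long-axis deg 15.3
brass px [104. 268.] xy mm [198.8 -86. ] size [75.5 31.7] long-axis deg -15.6
brass px [261. 145.] xy mm [ 353.  -284.4] size [69.4 65.3] long-axis deg 87.3
brass px [92. 63.] xy mm [ 440.6 -107.5] size [100.8  60.7] long-axis deg 14.6
brass px [389.  22.] xy mm [ 478.4 -412.6] size [49.9 26.9] long-axis deg 46.2
white px [389.  26.] xy mm [ 484.  -419.9] size [98.4 69.4] long-axis deg -70.0
cross (array([ 353.53, -283.81,   43.71]), np.float64(0.0427))
long (array([ 439.56, -112.37,   -7.61]), np.float64(0.04217))
```

View pics/w7c.png

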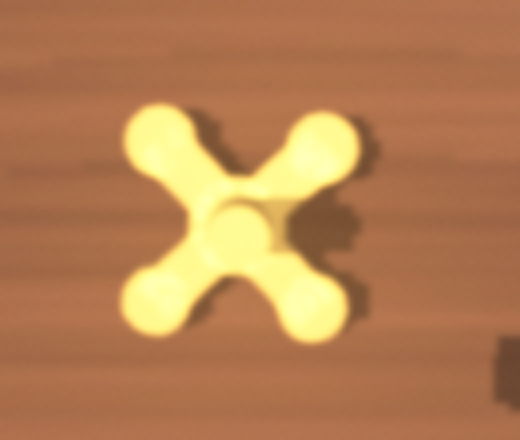

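```bash
python3 - <<'E'
from fit import *
import pickle
s,c,im=pickle.load(open('w7.pkl','rb'))
P=px2w(c,np.array([[159,140],[323,146],[155,300],[313,308]])/4+[199.6,89.6],.008)*1000
print(P.round(1),P.mean(0).round(1),np.degrees(np.arctan2(*(P[0]-P[3])[::-1])),np.degrees(np.arctan2(*(P[1]-P[2])[::-1])))
print('stub top',px2w(c,[np.array([239,230])/4+[199.6,89.6]],.034)*1000)
h=cv2.cvtColor(im,cv2.COLOR_BGR2HSV);m=cv2.inRange(h,(15,130,150),(32,255,255))
print(fit(cross_T(80,80),m,c,(353,-283),42,.008),fit(cross_T(104,56),m,c,(440,-106),-9,.008))
E
```

```text
[[ 376.5 -261.2]
 [ 374.9 -305.5]
 [ 332.7 -259.2]
 [ 330.4 -303.6]] [ 353.6 -282.4] 42.56939335432622 -47.61339290314176
stub top [[ 355.50753146 -282.75092132]]
(array([ 352.72, -291.16,   42.75]), np.float64(0.05572)) (array([ 439.52, -114.38,   -7.54]), np.float64(0.03586))
```

Call:
send_rows:
  plan:
    - [110, 0.0377, 0.0004, 0, 0]
    - [110, 0, 0, 0.035, 0]
    - [110, 0, 0, 0.035, 0]
    - [110, 0, 0, 0.035, 0]
    - [110, 0, 0, 0.02, 0]
    - [110, 0, 0, 0.01, 0]
    - [110, 0, 0, 0, 0]
    - [110, 0, 0, 0, 0]
    - [110, 0, 0, 0, 0]

```text
time_s: 11.87
position: [0.3539, -0.2824, 0.0397]
tcp_rot: [[1.0, 0.0, 0.001], [0.0, -1.0, -0.001], [0.001, 0.001, -1.0]]
force: [0.4, -0.1, 0.4]
opening: 0.572
grasp_force: 0.0
```

Call:
send_rows:
  plan:
    - [110, 0, 0, 0.009, 0]
    - [110, 0, 0, 0, 0]
    - [110, 0, 0, 0, 0]
    - [255, 0, 0, 0, 0]
    - [255, 0, 0, 0, 0]
    - [255, 0, 0, 0, 0]
    - [255, 0, 0, 0, 0]
    - [255, 0, 0, 0, 0]
    - [255, 0, 0, 0, 0]
    - [255, 0, 0, 0, 0]

```text
time_s: 12.7
position: [0.353, -0.2816, 0.0306]
tcp_rot: [[1.0, -0.0, 0.0], [-0.0, -1.0, -0.0], [0.0, 0.0, -1.0]]
force: [0.2, -0.3, 0.8]
opening: 0.172
grasp_force: 30.0
```

Call:
send_rows:
  plan:
    - [255, 0, 0, -0.02, 0]
    - [255, 0, 0, -0.03, 0.1167]
    - [255, 0, 0, -0.03, 0.1167]
    - [255, 0, 0, -0.02, 0.1167]
    - [255, 0, 0, 0, 0.1167]
    - [255, 0, 0, 0, 0.1167]
    - [255, 0, 0, 0, 0.1165]
    - [255, 0.0037, -0.0378, 0, 0]
    - [255, 0.0037, -0.0378, 0, 0]
    - [255, 0.0037, -0.0378, 0, 0]
    - [255, 0.0037, -0.0378, 0, 0]
    - [255, 0.0037, -0.0378, 0, 0]
    - [255, 0.0037, -0.0378, 0, 0]
    - [255, 0.0037, -0.0378, 0, 0]
    - [255, 0.0037, -0.0378, 0, 0]
    - [255, 0.0037, -0.0378, 0, 0]
    - [255, 0.0037, -0.0378, 0, 0]
    - [255, 0.0037, -0.0373, 0, 0]
    - [255, 0, 0, 0, 0]
    - [255, 0, 0, 0, 0]

```text
time_s: 14.37
position: [0.652, 0.0119, 0.1295]
tcp_rot: [[0.767, -0.642, -0.001], [-0.642, -0.767, 0.0], [-0.001, 0.001, -1.0]]
force: [-1.5, 0.2, -2.5]
opening: 0.171
grasp_force: 30.0
```

Call:
send_rows:
  plan:
    - [255, 0, 0.001, 0.035, 0]
    - [255, 0, 0, 0.035, 0]
    - [255, 0, 0, 0.012, 0]
    - [255, 0, 0, 0, 0]
    - [255, 0, 0, 0, 0]
    - [255, 0, 0, 0, 0]

```text
time_s: 14.87
position: [0.652, 0.0084, 0.0501]
tcp_rot: [[0.764, -0.645, 0.003], [-0.645, -0.764, -0.0], [0.002, -0.001, -1.0]]
force: [0.3, 1.1, -2.1]
opening: 0.172
grasp_force: 30.0
```

Call:
send_rows:
  plan:
    - [255, -0.001, -0.0006, 0.008, 0]
    - [255, 0, 0, 0.006, 0]
    - [255, 0, 0, 0.001, 0]
    - [255, 0, 0, 0, 0]
    - [255, 0, 0, 0, 0]

```text
time_s: 15.28
position: [0.6506, 0.0103, 0.0337]
tcp_rot: [[0.765, -0.644, 0.0], [-0.644, -0.765, -0.0], [0.0, -0.0, -1.0]]
force: [0.4, -0.1, -2.3]
opening: 0.17
grasp_force: 30.0
```

Call:
send_rows:
  plan:
    - [255, 0.0007, -0.0003, 0.0005, 0]
    - [255, 0, 0, 0, 0]
    - [110, 0, 0, 0, 0]
    - [110, 0, 0, 0, 0]
    - [110, 0, 0, 0, 0]
    - [110, 0, 0, -0.015, 0]
    - [110, 0, 0, -0.035, 0]
    - [50, 0, 0, -0.035, -0.1167]
    - [0, 0, 0, -0.035, -0.1167]
    - [0, 0, 0, -0.025, -0.1167]
    - [0, 0, 0, 0, -0.1167]
    - [0, 0, 0, 0, -0.1167]
    - [0, 0, 0, 0, -0.1165]
    - [0, -0.03, 0, 0, 0]
    - [0, -0.03, 0, 0, 0]
    - [0, 0, 0, 0, 0]
    - [0, 0, 0, 0, 0]
    - [0, 0, 0, 0, 0]

```text
time_s: 16.78
position: [0.5925, 0.0098, 0.1788]
tcp_rot: [[1.0, -0.0, 0.003], [-0.0, -1.0, -0.0], [0.003, 0.0, -1.0]]
force: [-0.8, -0.2, 0.1]
opening: 0.992
grasp_force: 0.0
```

```bash
python3 snap.py w8; python3 chk.py w8 cross 652 9.6 2 .010; python3 - <<'E'
import cv2
im=cv2.imread('pics/w8.png')[70:210,180:340];cv2.imwrite('pics/w8c.png',cv2.resize(im,None,fx=4,fy=4,interpolation=cv2.INTER_CUBIC))
E
```

```text
16.7833 [0.5925 0.0098 0.1788] [ 1.0e+00 -4.0e-04  2.8e-03]
brass px [369. 309.] xy mm [ 425.4 -150.6] size [388.   60.2] long-axis deg 89.7
brass px [103. 268.] xy mm [473.1 210. ] size [71.9 27.1] long-axis deg -15.1
brass px [415. 267.] xy mm [ 474.1 -190.7] size [74.4 27.1] long-axis deg 15.0
brass px [458. 155.] xy mm [ 620.9 -219.6] size [53.2 48.6] long-axis deg 79.2
brass px [260. 125.] xy mm [651.9   8.7] size [62.  61.8] long-axis deg 47.5
white px [191. 301.] xy mm [420.4 103.2] size [111.4  59.7] long-axis deg -89.2
white px [ 85. 155.] xy mm [616.9 214.6] size [126.4  96.7] long-axis deg 28.3
white px [259. 123.] xy mm [651.9   9.5] size [126.3  96.5] long-axis deg 2.4
cross (array([651.93,   8.73,   2.37]), np.float64(0.00503))
```

View pics/w8c.png

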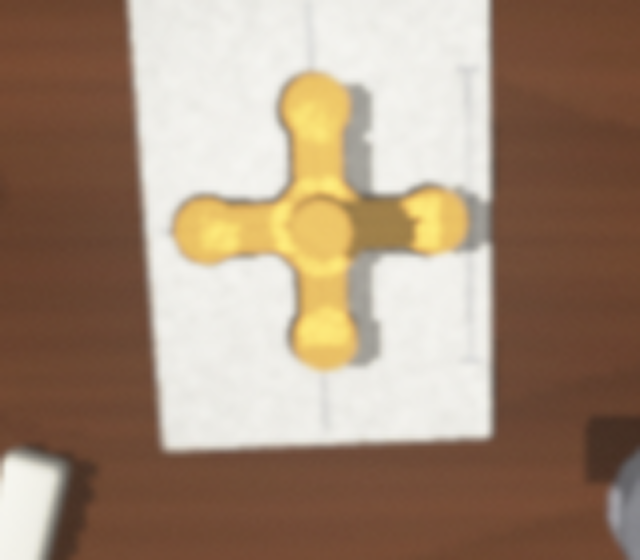

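The cross sits on its drawing, less than 1 mm off and at the right angle. Now the long cross.

Call:
send_rows:
  plan:
    - [0, -0.032, 0.0193, 0, 0]
    - [0, -0.032, 0.0193, 0, 0]
    - [0, -0.032, 0.0193, 0, 0]
    - [0, -0.032, 0.0193, 0, 0]
    - [0, -0.032, 0.0193, 0, 0]
    - [0, -0.032, 0.0193, 0, 0]
    - [0, 0, 0, 0, 0]
    - [0, 0, 0, 0, 0]
    - [0, 0, 0, 0, 0]

```text
time_s: 17.58
position: [0.4014, -0.107, 0.1786]
tcp_rot: [[1.0, -0.001, 0.003], [-0.001, -1.0, -0.002], [0.003, 0.002, -1.0]]
force: [0.3, 0.6, 0.2]
opening: 1.002
grasp_force: 0.0
```

```bash
python3 snap.py w9; python3 - <<'E'
from fit import *
import pickle
s,c,im=pickle.load(open('w9.pkl','rb'))
for S in(110,150):
    h=cv2.cvtColor(im,cv2.COLOR_BGR2HSV);m=cv2.inRange(h,(15,S,120),(35,255,255));m[205:]=0
    print(fit(cross_T(104,56),m,c,(440,-106),-9,.009))
im=im[60:215,170:350];cv2.imwrite('pics/w9c.png',cv2.resize(im,None,fx=3.5,fy=3.5,interpolation=cv2.INTER_CUBIC))
E
```

```text
17.5833 [ 0.4014 -0.107   0.1786] [ 1.     -0.0012  0.0033]
brass px [372. 311.] xy mm [ 217.  -267.9] size [386.8  25.5] long-axis deg 90.0
brass px [103. 268.] xy mm [282.4  92.6] size [72.3 27.9] long-axis deg -13.9
brass px [415. 268.] xy mm [ 282.6 -307.2] size [74.5 28. ] long-axis deg 13.7
brass px [259. 143.] xy mm [ 440.1 -106.5] size [101.5  56.6] long-axis deg 14.3
white px [ 79. 142.] xy mm [439.7 102.9] size [126.9  96.7] long-axis deg -21.7
white px [498.  87.] xy mm [ 501.6 -382.7] size [126.7  40.4] long-axis deg 20.0
(array([ 440.05, -106.55,   -9.35]), np.float64(0.01193))
(array([ 439.79, -106.51,   -8.07]), np.float64(0.02432))
```

View pics/w9c.png

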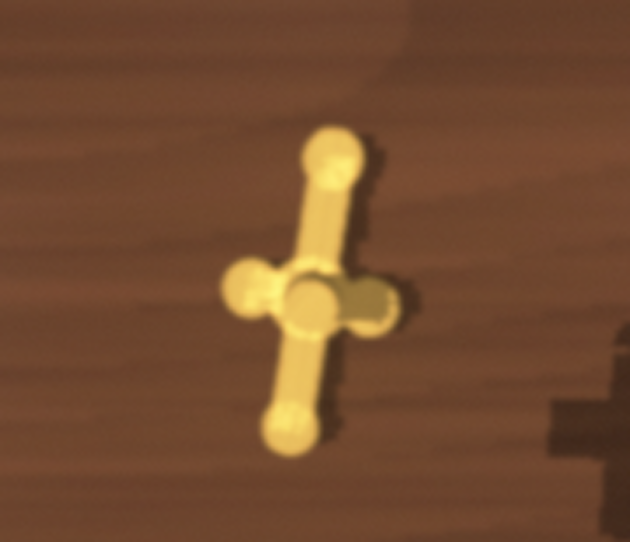

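Call:
send_rows:
  plan:
    - [110, 0.0387, -0.0005, 0, 0]
    - [110, 0, 0, 0.035, 0]
    - [110, 0, 0, 0.035, 0]
    - [110, 0, 0, 0.035, 0]
    - [110, 0, 0, 0.02, 0]
    - [110, 0, 0, 0.013, 0]
    - [110, 0, 0, 0, 0]
    - [110, 0, 0, 0, 0]
    - [110, 0, 0, 0, 0]

```text
time_s: 18.38
position: [0.4394, -0.1052, 0.0404]
tcp_rot: [[1.0, 0.001, 0.002], [0.001, -1.0, -0.001], [0.002, 0.001, -1.0]]
force: [-0.3, 0.2, 0.1]
opening: 0.575
grasp_force: 0.0
```

Call:
send_rows:
  plan:
    - [110, 0.0005, 0.001, 0.01, 0]
    - [110, 0, 0, 0, 0]
    - [110, 0, 0, 0, 0]
    - [255, 0, 0, 0, 0]
    - [255, 0, 0, 0, 0]
    - [255, 0, 0, 0, 0]
    - [255, 0, 0, 0, 0]
    - [255, 0, 0, 0, 0]
    - [255, 0, 0, 0, 0]
    - [255, 0, 0, 0, 0]

```text
time_s: 19.22
position: [0.4385, -0.1063, 0.0301]
tcp_rot: [[1.0, -0.0, 0.0], [-0.0, -1.0, -0.0], [0.0, 0.0, -1.0]]
force: [-0.7, -0.4, 0.3]
opening: 0.169
grasp_force: 30.0
```

Call:
send_rows:
  plan:
    - [255, 0, 0, -0.02, 0]
    - [255, 0, 0, -0.03, 0.1075]
    - [255, 0, 0, -0.02, 0.1075]
    - [255, -0.0074, -0.0341, 0, 0]
    - [255, -0.0074, -0.0341, 0, 0]
    - [255, -0.0074, -0.0341, 0, 0]
    - [255, -0.0074, -0.0341, 0, 0]
    - [255, -0.0074, -0.0341, 0, 0]
    - [255, -0.0074, -0.0341, 0, 0]
    - [255, 0, 0, 0.02, 0]
    - [255, 0, 0, 0.02, 0]
    - [255, 0, 0, 0.015, 0]
    - [255, 0, 0, 0, 0]
    - [255, 0, 0, 0, 0]
    - [255, 0, 0, 0, 0]

```text
time_s: 20.47
position: [0.439, 0.103, 0.0454]
tcp_rot: [[0.977, -0.214, 0.0], [-0.214, -0.977, 0.0], [0.0, -0.0, -1.0]]
force: [-0.4, -0.4, -1.8]
opening: 0.169
grasp_force: 30.0
```

Call:
send_rows:
  plan:
    - [255, -0.0006, 0, 0.007, 0]
    - [255, 0, 0, 0.0045, 0]
    - [255, 0, 0, 0.001, 0]
    - [255, 0, 0, 0, 0]
    - [255, 0, 0, 0, 0]

```text
time_s: 20.88
position: [0.4383, 0.1031, 0.0326]
tcp_rot: [[0.977, -0.214, 0.0], [-0.214, -0.977, 0.0], [0.0, -0.0, -1.0]]
force: [-0.5, -0.8, -2.3]
opening: 0.171
grasp_force: 30.0
```

Call:
send_rows:
  plan:
    - [110, 0, 0, 0, 0]
    - [110, 0, 0, 0, 0]
    - [110, 0, 0, 0, 0]
    - [110, 0, 0, -0.015, 0]
    - [110, 0, 0, -0.035, 0]
    - [50, 0, 0, -0.035, -0.1075]
    - [0, 0, 0, -0.035, -0.1075]
    - [0, 0, 0, -0.027, 0]
    - [0, -0.03, 0, 0, 0]
    - [0, -0.01, 0, 0, 0]
    - [0, 0, 0, 0, 0]
    - [0, 0, 0, 0, 0]
    - [0, 0, 0, 0, 0]

```text
time_s: 21.97
position: [0.399, 0.1031, 0.179]
tcp_rot: [[1.0, -0.0, 0.0], [-0.0, -1.0, 0.0], [0.0, -0.0, -1.0]]
force: [0.3, 0.2, 0.4]
opening: 0.982
grasp_force: 0.0
```

```bash
python3 snap.py w10|tail -3; python3 chk.py w10 long 440 103 -21 .010
```

```text
brass px [11. 76.] xy mm [513.8 373.7] size [59.6 29.8] long-axis deg -12.3
white px [259. 138.] xy mm [439.7 102.9] size [126.7  96.7] long-axis deg -21.5
white px [163.  13.] xy mm [562.1 198.5] size [108.7  46.4] long-axis deg 88.7
long (array([440.17, 102.35, -21.66]), np.float64(0.00487))
```

Call:
send_rows:
  plan:
    - [0, 0.01, -0.0365, 0, 0]
    - [0, 0.01, -0.0365, 0, 0]
    - [0, 0.01, -0.0365, 0, 0]
    - [0, 0.01, -0.0365, 0, 0]
    - [0, 0.01, -0.0365, 0, 0]
    - [0, 0.01, -0.0365, 0, 0]
    - [0, 0.01, -0.0365, 0, 0]
    - [0, 0.01, -0.0365, 0, 0]
    - [0, 0, 0, 0, 0]
    - [0, 0, 0, 0, 0]
    - [0, 0, 0, 0, 0]

```text
time_s: 22.93
position: [0.4778, 0.3948, 0.178]
tcp_rot: [[1.0, 0.0, -0.002], [0.0, -1.0, -0.002], [-0.002, 0.002, -1.0]]
force: [-0.2, 0.2, 0.3]
opening: 0.999
grasp_force: 0.0
```

```bash
python3 snap.py w11
```

```text
22.9333 [0.4778 0.3948 0.178 ] [ 1.0e+00  3.0e-04 -2.5e-03]
brass px [371. 311.] xy mm [292.5 232.9] size [388.   26.3] long-axis deg 89.9
brass px [104. 268.] xy mm [357.7 593.8] size [73.2 28.4] long-axis deg -15.5
brass px [414. 267.] xy mm [358.1 194.4] size [74.8 28.7] long-axis deg 15.3
brass px [495. 204.] xy mm [447.9 108.6] size [72.6 50.3] long-axis deg 14.8
brass px [261. 143.] xy mm [517. 392.] size [60.4 59.9] long-axis deg -90.0
white px [425.  53.] xy mm [617.1 214.7] size [127.4  97.2] long-axis deg 28.2
```

View pics/w11.png

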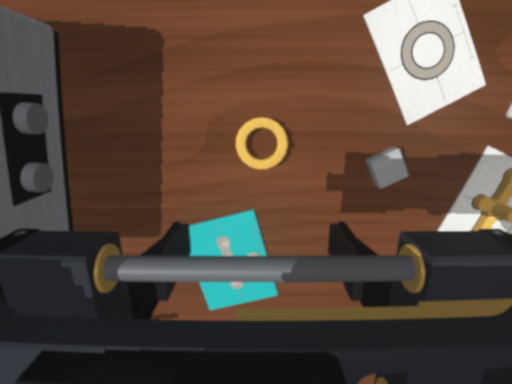

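View pics/w10.png

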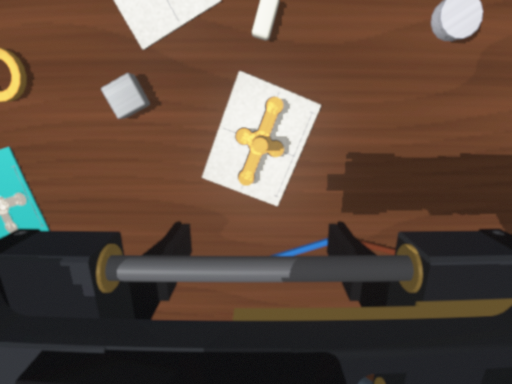

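The long cross is right: 440.2, 102.4 at -21.7° against its card's 439.7, 102.9 at -21.5°. The ring is at (261,143) with clear space round it.

Call:
send_rows:
  plan:
    - [0, 0.0392, 0.0028, 0, 0]
    - [0, 0, 0, 0.035, 0]
    - [0, 0, 0, 0.035, 0]
    - [0, 0, 0, 0.035, 0]
    - [0, 0, 0, 0.023, 0]
    - [0, 0, 0, 0, 0]
    - [0, 0, 0, 0, 0]
    - [0, 0, 0, 0, 0]

```text
time_s: 23.65
position: [0.5187, 0.3921, 0.053]
tcp_rot: [[1.0, -0.001, 0.002], [-0.001, -1.0, 0.001], [0.002, -0.001, -1.0]]
force: [0.9, -0.3, 0.7]
opening: 1.0
grasp_force: 0.0
```

Call:
send_rows:
  plan:
    - [0, -0.001, 0, 0.02, 0]
    - [0, 0, 0, 0.01, 0]
    - [0, 0, 0, 0.005, 0]
    - [0, 0, 0, 0, 0]
    - [0, 0, 0, 0, 0]
    - [255, 0, 0, 0, 0]
    - [255, 0, 0, 0, 0]
    - [255, 0, 0, 0, 0]
    - [255, 0, 0, 0, 0]
    - [255, 0, 0, 0, 0]
    - [255, 0, 0, 0, 0]
    - [255, 0, 0, 0, 0]

```text
time_s: 24.65
position: [0.5166, 0.3924, 0.0168]
tcp_rot: [[1.0, -0.0, 0.0], [-0.0, -1.0, 0.0], [0.0, -0.0, -1.0]]
force: [0.2, -0.2, 1.6]
opening: 0.658
grasp_force: 30.0
```

Call:
send_rows:
  plan:
    - [255, 0, 0, -0.02, 0]
    - [255, 0, 0, -0.03, 0]
    - [255, 0, 0, -0.02, 0]
    - [255, 0.0167, 0.0297, 0, 0]
    - [255, 0.0167, 0.0297, 0, 0]
    - [255, 0.0167, 0.0296, 0, 0]
    - [255, 0.0167, 0.0296, 0, 0]
    - [255, 0.0166, 0.0296, 0, 0]
    - [255, 0.0166, 0.0296, 0, 0]
    - [255, 0, 0, 0.02, 0]
    - [255, 0, 0, 0.02, 0]
    - [255, 0, 0, 0.014, 0]
    - [255, 0, 0, 0, 0]
    - [255, 0, 0, 0, 0]
    - [255, 0, 0, 0, 0]

```text
time_s: 25.9
position: [0.6167, 0.2153, 0.033]
tcp_rot: [[1.0, 0.001, 0.001], [0.001, -1.0, 0.0], [0.001, -0.0, -1.0]]
force: [-0.0, -0.2, -1.4]
opening: 0.657
grasp_force: 30.0
```

Call:
send_rows:
  plan:
    - [255, 0, 0.0005, 0.008, 0]
    - [255, 0, 0, 0.005, 0]
    - [255, 0, 0, 0, 0]
    - [255, 0, 0, 0, 0]
    - [255, 0, 0, 0, 0]

```text
time_s: 26.32
position: [0.6166, 0.2142, 0.0197]
tcp_rot: [[1.0, -0.0, 0.0], [-0.0, -1.0, 0.0], [0.0, -0.0, -1.0]]
force: [-0.0, -0.0, -0.6]
opening: 0.658
grasp_force: 30.0
```

Call:
send_rows:
  plan:
    - [255, 0, -0.0003, 0.0005, 0]
    - [0, 0, 0, 0, 0]
    - [0, 0, 0, 0, 0]
    - [0, 0, 0, 0, 0]
    - [0, 0, 0, 0, 0]
    - [0, 0, 0, -0.015, 0]
    - [0, 0, 0, -0.035, 0]
    - [0, -0.02, 0, -0.035, 0]
    - [0, -0.02, 0, -0.035, 0]
    - [0, 0, 0, -0.035, 0]
    - [0, 0, 0, 0, 0]
    - [0, 0, 0, 0, 0]
    - [0, 0, 0, 0, 0]

```text
time_s: 27.4
position: [0.5763, 0.2143, 0.1741]
tcp_rot: [[1.0, -0.0, 0.0], [-0.0, -1.0, -0.0], [0.0, 0.0, -1.0]]
force: [0.4, 0.2, -0.3]
opening: 0.997
grasp_force: 0.0
```

```bash
python3 snap.py w12; python3 - <<'E'
from h import *
im,_=capture('top');cv2.imwrite('pics/top1.png',im);cv2.imwrite('pics/t1c.png',cv2.resize(im[60:260,60:440],None,fx=2.1,fy=2.1))
E
```

```text
27.4 [0.5763 0.2143 0.1741] [ 1.e+00 -2.e-04  1.e-04]
brass px [368. 309.] xy mm [411.9  55.6] size [381.3  59.6] long-axis deg 89.7
brass px [103. 268.] xy mm [458.7 412.6] size [70.8 25.7] long-axis deg -15.2
brass px [415. 268.] xy mm [460.2  16.4] size [73.2 26.3] long-axis deg 13.6
brass px [259. 142.] xy mm [617.4 214.1] size [57.4 56.8] long-axis deg 90.0
brass px [447. 111.] xy mm [651.7   7.5] size [67.5 66.5] long-axis deg 47.7
white px [258. 139.] xy mm [616.8 214.4] size [126.3  96.5] long-axis deg 28.4
white px [442. 106.] xy mm [657.6  10. ] size [114.9  96.9] long-axis deg 2.4
white px [142.  14.] xy mm [742.4 343.1] size [154.7  39.6] long-axis deg 88.2
```

View pics/w12.png

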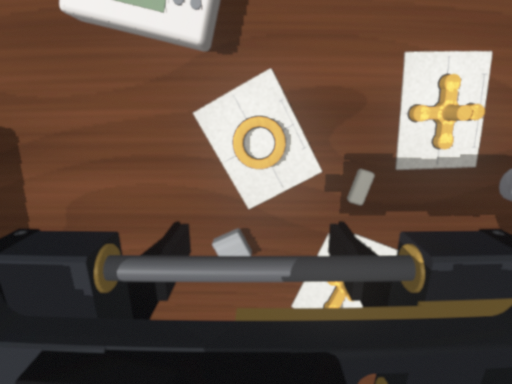

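View pics/t1c.png

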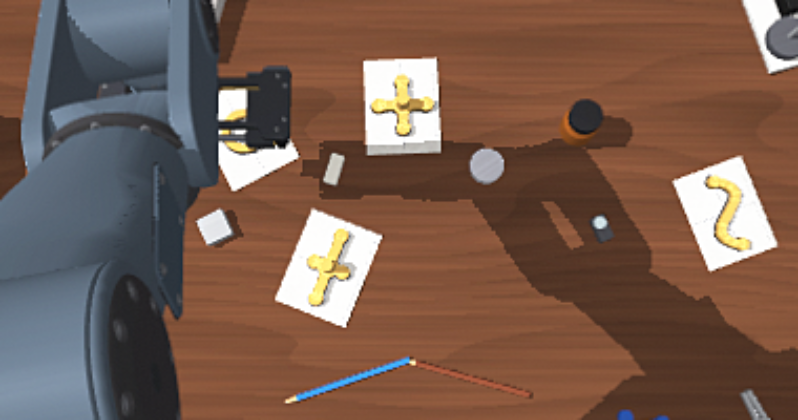

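All four castings cover their outlines: the ring is at (259,142) in the wrist view, and the cross, long cross and scroll show in the top view. The jar stands unmoved at (582,120), and the gripper is clear.

```bash
python3 -c "
from rig import *
print(hand_in())"
```

```text
the job is handed in; nothing more can be done
None
```

The job is handed in at about 27 s of robot time: all four castings lie flat on their own cards, measured within about 1.2 mm and 0.6° of the card positions, and the jar was not disturbed.

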